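Put the canister row away under the spring hood

TASK

Stand the stray black canister squarely right behind the two that wait in the lane and let go of it. Then push all three as one straight, closed row from behind, touching only the last one, between the rails and into the wooden end box until the front canister has gently pressed in the sprung plate hidden inside, without driving the plate hard against its stop, and leave the row resting snugly against it. Leave everything else on the shelf where it is.

Things in the scene. Friction and masses are not known exactly. Their poses are not given: they have to be found in the camera images.
- lane: Two low wooden rails fixed to the shelf: 25 mm high, 90 mm long, 12 mm thick, 58 mm apart inside, their ends flared outward (to 105 mm outside) over the 33 mm before the mouth. Origin: on the shelf, midway between the rails, where they become straight (the mouth). x points along the lane in the push direction, roughly to the robot's left; y to the left of that; z up. Before the mouth is open shelf.
- end_box: Fixed wooden hood at the far end of the lane, with roof and sides, 138 mm long, 90 mm wide, 108 mm high; opening 74 mm wide, 100 mm high. Origin: on the shelf in the middle of its opening, 90 mm beyond the lane's mouth; axes as the lane's. An upright sprung plate is hidden inside.
- opening (a point): Middle of the hood's opening, 42 mm up; x inwards. The hidden plate's untouched face stands anywhere from 32 to 87 mm further in (set anew each time, in the dark, not measured). It yields at about 1 N, takes 0.45 N more per mm, and meets a rigid stop after 10 mm, at 5.6 N; over 14 N damages it. It springs back; pressed in 3 to 8 mm it stays in contact with the row when let go.
- can_front: Front canister of the waiting row: matte black square canister, 50 x 50 mm and 76 mm tall (plus a 6 mm stopper), 0.14 to 0.28 kg. Origin: centre of its underside; z up; x and y square to its sides. It stands in the run-up with its centre about 72 mm before the mouth, roughly on the lane's centre line and roughly square to it. Not to be touched by the robot.
- can_middle: Middle canister: matte black square canister, 50 x 50 mm and 76 mm tall (plus a 6 mm stopper), 0.14 to 0.28 kg. Origin: centre of its underside; z up; x and y square to its sides. It stands behind the front one with a gap of some 5 to 30 mm. Not to be touched by the robot. The canisters slide on the shelf, the three together taking about 2 to 8 N.
- can_stray: Stray canister: matte black square canister, 50 x 50 mm and 76 mm tall (plus a 6 mm stopper), 0.14 to 0.28 kg. Origin: centre of its underside; z up; x and y square to its sides. It stands by itself beside the lane, on the side away from the robot, turned by some angle.
- reel: Bystander: steel spiral film reel, two wire discs 83 mm across, 41 mm high, standing on its disc. Origin: centre of its underside.
- green_lid: Bystander: translucent green disc lid, 72 mm across, 12 mm high. Origin: centre of its underside.
- bottle: Bystander: glass bottle with screw top, 64 mm across, 160 mm high. Origin: centre of its underside.
- loupe: Bystander: grey plastic loupe, 48 mm across, 46 mm high. Origin: centre of its underside.
- brush: Bystander: dusting brush lying on the shelf. Origin: centre of its underside.
- slide_carton: Bystander: small carton, 55 x 75 mm, 30 mm high. Origin: centre of its underside.
- film_tin: Bystander: flat aluminium tin, 52 mm across, 22 mm high. Origin: centre of its underside.
There are look-alikes about, which are no part of the job. What is shaped like the can_stray but blue or red is not meant.

How it is judged:
By the outcome, as a careful person would: the job done as asked, in the order asked, and still so for the second after the job is handed in, with the robot touching nothing.
It also fails if it takes over 72 s, if anything falls off the work surface, if the arm or the gripper's body presses on something with over 40 N, if the wrist force passes 120 N, or if a joint passes its speed limit or range.

ROBOT

A 7-joint arm with a two-finger parallel gripper is mounted at the origin on the work surface. World frame = base frame: x ahead of the robot, y to its left, z up, the work surface at z = 0. Lengths are in mm, angles in rad, forces in N, time in s.
With the tool pointing down it reaches from about 425 to 950 mm from the base axis. Payload 4.7 kg.
Tool frame: the origin (TCP) lies on the centre line of the jaws, within the pads' length; the fingertips stand 8 mm ahead of it and the grasp point (between the pads) lies 11 mm behind it; y points along the fingers, x is the direction in which the jaws open and shut, and the axes are right-handed (so a half turn about y gives the same grasp; the last joint's range is limited). The gripper opens to 87 mm and grips with 3 to 60 N. Pads are 19 mm wide; open, the fingers measure 117 mm over their backs; the gripper's body (75 mm by 190 mm) begins 51 mm behind the grasp point.
Start: joints at [-1.337, 0.469, -0.049, 1.532, 0.024, 1.141, -0.082], TCP at [175.313, 651.854, 230.573] pointing down, gripper open.
Joint ranges: [-2.59, 2.59], [-0.33, 1.99], [-1.39, 1.29], [0.1, 2.45], [-1.04, 4.18], [0.21, 1.99], [-2.66, 2.66]. Speed limits (rad/s): [2.57, 2.57, 3.14, 3.14, 3.14, 3.14, 3.14].

INTERFACE

Orientations are given as a unit quaternion [x, y, z, w].
In Python, from plant import * gives the robot as it stands.
- The arm moves only by the shell command python3 -m handwheel 'ROWS' [OPENING] [FORCE]. ROWS is JSON, a list of rows, each an object of numbers: "dx", "dy", "dz": the shift along the world's x, y, z in cm; "rx", "ry", "rz": the turn, a rotation vector about the world's x, y, z in degrees. In form: [{"dx": .., "dy": .., "dz": .., "rx": .., "ry": .., "rz": ..}, ...]. A call has 1 to 20 rows; each row is the pose to reach, as a shift and turn from the pose commanded when the call began; what a row does not reach only later rows make up. A row lasts 1/8 s, in which the tool goes at most 62.5 mm and 10.7 degrees, less where a joint would pass 70% of its speed; a pose out of reach is approached as far as the arm can. A call with a gripper value outside its range is refused whole. OPENING is the opening, from -1 (shut) to 1 (fully open), set as the call begins (- or left out, the last holds). The fingers move at their own pace and stop on an object; FORCE is the grip in N (left out, the last holds). Time passes only in rows, so rows that repeat a pose let the fingers close. It gives the time, the measured TCP pose, the force and the opening at its end, in the units of the state.
- state(): the state, without advancing time (a new reading comes with each control period).
- camera(name): name is "scene" or "top" or "wrist"; returns (picture, depth): 400x640x3 uint8, blue, green, red; 400x640 float32, mm along the optical axis (not along the pixel's ray), 0 where there is no reading.
- camera_model(name): a dict with "vfov" (degrees; the focal length in pixels is half the picture's height over the tangent of half this angle, whatever the lens; pixels are square), "cx", "cy" (the principal point, pixels), "k1" (the pictures are not rectified: a ray, as slopes to the right and down, at radius r is drawn at 1 + k1 r^2 times it, then the intrinsics apply), "extrinsics" (4x4, takes a point from camera to world coordinates); the wrist camera has in their place "tool_from_camera" (4x4, takes a point from camera to tool coordinates, whose origin is the TCP and whose axes are the tool frame's). Camera axes: x right, y down, z forward; pixel columns grow to the right and rows downward; lengths in mm; the calibration is good to about 2 mm. A picture is of the moment at which its call begins: read the wrist's pose just before it. camera_model takes no time and is no camera call.
- finish_job(): hands the job in, once; it reports no verdict.
The state is a dict: "time_s": time; "joint_pos": joint angles; "joint_vel": joint speeds; "tau": joint torques, N m; "tool_pos": TCP position; "tool_rot": TCP orientation; "force": force on the tool from outside, world axes, zero at the start; "torque": the same for the moment, N m; "grip_width": finger opening in mm.
Only numpy, scipy, OpenCV 4.12 (cv2) and the standard library are available. Lean on these libraries where they do the work, as an engineer would, in place of code of your own. Each camera call takes 0.05 s, during which the arm holds its last target.

## Working session

There is one attempt and no reset: what is moved stays moved. The work goes in short steps, Python scripts to look and compute and a shell command to move; the robot and the scene stay as the last step left them, time stands still between calls to the robot, and variables do not carry over. Pictures are saved under pics/ and viewed, and the job is handed in when it is done.

```bash
ls; mkdir -p pics
python3 - <<'E'
from plant import *
import cv2,numpy as np
print(state())
for n in("scene","top","wrist"):
    p,d=camera(n); cv2.imwrite(f"pics/{n}0.png",p); np.save(f"pics/{n}0.npy",d)
    print(n,camera_model(n))
E
```

```text
pics
{'time_s': 0.0, 'joint_pos': array([-1.33688562,  0.46943306, -0.04860651,  1.53369549,  0.02411361,
        1.14099023, -0.08231903]), 'joint_vel': array([-1.90625651e-05, -6.99330526e-04,  1.43286937e-03,  4.66147262e-04,
        1.42116634e-04, -2.85652810e-03, -1.74234376e-03]), 'tau': array([ 4.23147176e-04, -5.07977843e+01, -8.03158502e-02, -2.36164516e+01,
       -6.12670183e-02,  3.77752120e-02,  1.77616334e-04]), 'tool_pos': array([175.19677549, 651.26184492, 229.50444714]), 'tool_rot': array([ 0.5616356 ,  0.42965642, -0.43071047, -0.56075779]), 'force': array([ 1.21922294, -0.11678086, -0.69885786]), 'torque': array([0.01517284, 0.02065218, 0.04317454]), 'grip_width': 86.78975693097507}
scene {'vfov': 51.913366073901315, 'cx': 309.91420829446747, 'cy': 198.19009922385652, 'k1': -0.06803069956129697, 'extrinsics': array([[-2.84794186e-01,  8.05862222e-01, -5.19113042e-01,
         1.14034371e+03],
       [ 9.58587041e-01,  2.40422839e-01, -1.52668737e-01,
         2.01922447e+02],
       [ 1.77666374e-03, -5.41094204e-01, -8.40960110e-01,
         1.09184312e+03],
    
[... 326 characters left out ...]
0072e-02,  1.25525599e-03,
         1.87213194e+01],
       [-5.02495094e-03, -1.85175735e-01, -9.82692575e-01,
         1.09031208e+03],
       [ 0.00000000e+00,  0.00000000e+00,  0.00000000e+00,
         1.00000000e+00]])}
wrist {'vfov': 66.35190054574512, 'cx': 322.5516340949194, 'cy': 197.83583640101284, 'k1': -0.050291172068034636, 'tool_from_camera': array([[ 9.99999998e-01,  4.07452910e-05, -4.95147519e-05,
        -9.89347786e-01],
       [ 5.79343368e-05, -2.43092454e-01,  9.70003121e-01,
        -1.54424517e+02],
       [ 2.74863969e-05, -9.70003122e-01, -2.43092455e-01,
         6.57393574e+01],
       [ 0.00000000e+00,  0.00000000e+00,  0.00000000e+00,
         1.00000000e+00]])}
```

View pics/top0.png

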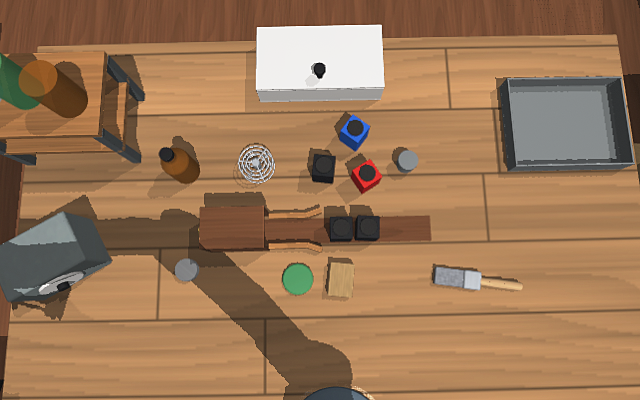

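View pics/scene0.png

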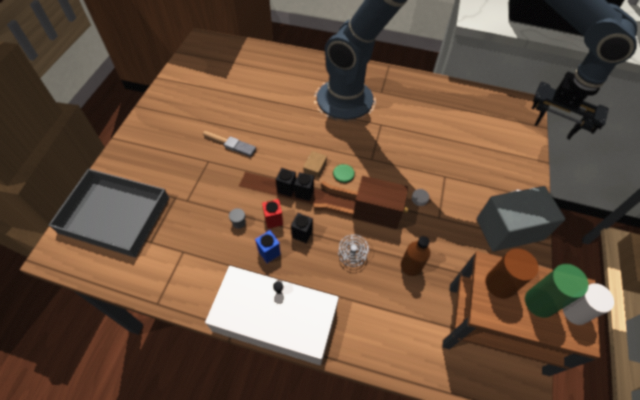

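View pics/wrist0.png

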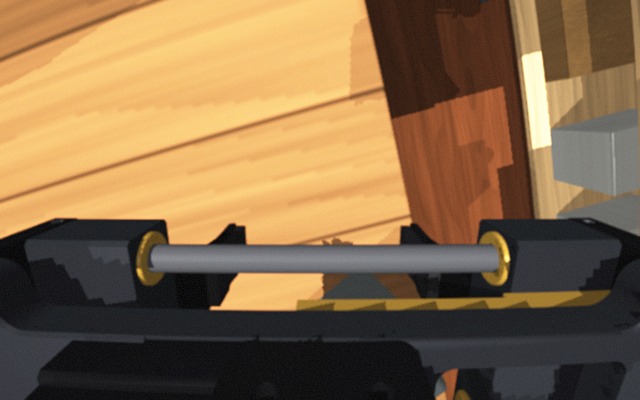

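```bash
cat > h.py <<'E'
from plant import *
import cv2,numpy as np
from scipy.spatial.transform import Rotation as R
def KD(m):
    f=200/np.tan(np.radians(m["vfov"])/2)
    return np.array([[f,0,m["cx"]],[0,f,m["cy"]],[0,0,1.]]),np.array([m["k1"],0,0,0,0.])
def ext(name,st=None):
    m=camera_model(name)
    if name!="wrist": return m,m["extrinsics"]
    T=np.eye(4);T[:3,:3]=R.from_quat(st["tool_rot"]).as_matrix();T[:3,3]=st["tool_pos"]
    return m,T@m["tool_from_camera"]
def rays(name,uv,st=None):
    m,E=ext(name,st);K,D=KD(m)
    n=cv2.undistortPoints(np.asarray(uv,float).reshape(-1,1,2),K,D)[:,0]
    d=np.c_[n,np.ones(len(n))]
    return E[:3,3],d@E[:3,:3].T
def onplane(name,uv,z,st=None):
    o,d=rays(name,uv,st);return o+d*((z-o[2])/d[:,2])[:,None]
def cloud(name,depth,st=None):
    v,u=np.mgrid[:400,:640]
    o,d=rays(name,np.c_[u.ravel(),v.ravel()],st)
    P=o+d*depth.ravel()[:,None]; P[depth.ravel()==0]=np.nan
    return P.reshape(400,640,3)
def snap(name,fn):
    st=state();p,d=camera(name);cv2.imwrite(f"pics/{fn}.png",p);np.save(f"pics/{fn}.npy",d)
    return st,p,d
E
cat > top.py <<'E'
from h import *
import sys
def run(fn,box=(150,100,480,330)):
    p=cv2.imread(f"pics/{fn}.png");d=np.load(f"pics/{fn}.npy")
    P=cloud("top",d);z=P[...,2]
    hsv=cv2.cvtColor(p,cv2.COLOR_BGR2HSV)
    b=(p.max(2)<75)
    # top faces: z ~ 76
    for nm,m in(("z66-90",(z>66)&(z<92)),("hood",(z>95)&(z<120)),("low",(z>17)&(z<55))):
        m=m.copy();m[:box[1]]=0;m[box[3]:]=0;m[:,:box[0]]=0;m[:,box[2]:]=0
        n,l,s,c=cv2.connectedComponentsWithStats(m.astype(np.uint8),connectivity=4)
        for i in range(1,n):
            if s[i,4]<60: continue
            pts=P[l==i]
            r=cv2.minAreaRect(pts[:,:2].astype(np.float32))
            print(nm,"px",c[i].round(),"area",s[i,4],"zmed %.1f"%np.nanmedian(pts[:,2]),"rect",np.round(r[0],1),np.round(r[1],1),round(r[2],1),"bgr",np.median(p[l==i],0))
if __name__=="__main__": run(sys.argv[1])
E
python3 top.py top0
python3 - <<'E'
import cv2
p=cv2.imread("pics/top0.png")
cv2.imwrite("pics/top0z.png",cv2.resize(p[110:310,190:450],None,fx=3,fy=3,interpolation=cv2.INTER_CUBIC))
E
```

```text
z66-90 px [355. 129.] area 481 zmed 78.3 rect [679.5 -57.7] [50.8 51.3] 52.8 bgr [133.  68.  51.]
z66-90 px [324. 166.] area 490 zmed 78.7 rect [593.7  15.9] [49.9 50. ] 83.0 bgr [47. 45. 44.]
z66-90 px [186. 170.] area 116 zmed 77.2 rect [590.9 330.2] [22.2 59.8] 49.7 bgr [26.  56.  89.5]
z66-90 px [367. 174.] area 500 zmed 78.5 rect [573.3 -81.4] [50.2 51.2] 31.7 bgr [ 49.   51.  142.5]
z66-90 px [368. 227.] area 524 zmed 78.7 rect [453.5 -79.1] [48.6 50.8] 87.9 bgr [50. 49. 49.]
z66-90 px [341. 228.] area 527 zmed 78.7 rect [451.6 -19.8] [48.7 49.2] 88.7 bgr [50. 48. 48.]
hood px [177. 164.] area 385 zmed 108.6 rect [601.7 342.3] [55.  62.9] 54.7 bgr [ 31.  74. 122.]
hood px [231. 228.] area 2745 zmed 108.7 rect [454.2 215.9] [ 90.6 139. ] 0.1 bgr [ 53.  78. 120.]
low px [352. 141.] area 132 zmed 36.7 rect [662.5 -59.8] [34.2 68. ] 5.6 bgr [109.  55.  27.]
low px [252. 164.] area 245 zmed 41.2 rect [611.6 185.3] [64.6 54.7] 74.3 bgr [198. 191. 187.]
low px [408. 161.] area 347 zmed 45.9 rect [ 610.5 -180.7] [46.7 46.4] 5.8 bgr [143. 141. 137.]
low px [262. 171.] area 69 zmed 41.7 
[... 208 characters left out ...]
7.8 33.1] 75.2 bgr [24. 24. 94.]
low px [323. 180.] area 73 zmed 37.8 rect [570.   18.9] [49.3  2.2] 83.0 bgr [29. 26. 26.]
low px [293. 215.] area 314 zmed 25.5 rect [491.9  90.2] [ 20.  133.2] 3.7 bgr [ 79. 128. 187.]
low px [295. 246.] area 310 zmed 25.5 rect [416.2  89.7] [133.2  19.7] 87.4 bgr [ 79.  128.  187.5]
low px [235. 251.] area 65 zmed 40.2 rect [409.1 222. ] [  0.6 120.9] 0.3 bgr [37. 50. 74.]
low px [185. 269.] area 404 zmed 23.1 rect [369.4 336.4] [50.9 48.9] 62.9 bgr [131. 130. 129.]
low px [341. 280.] area 824 zmed 30.5 rect [340.1 -18.2] [55.1 75. ] 83.2 bgr [103. 153. 191.]
low px [459. 278.] area 641 zmed 19.6 rect [ 340.7 -284.5] [102.1  41.9] 79.6 bgr [164. 157. 154.]
```

View pics/top0z.png

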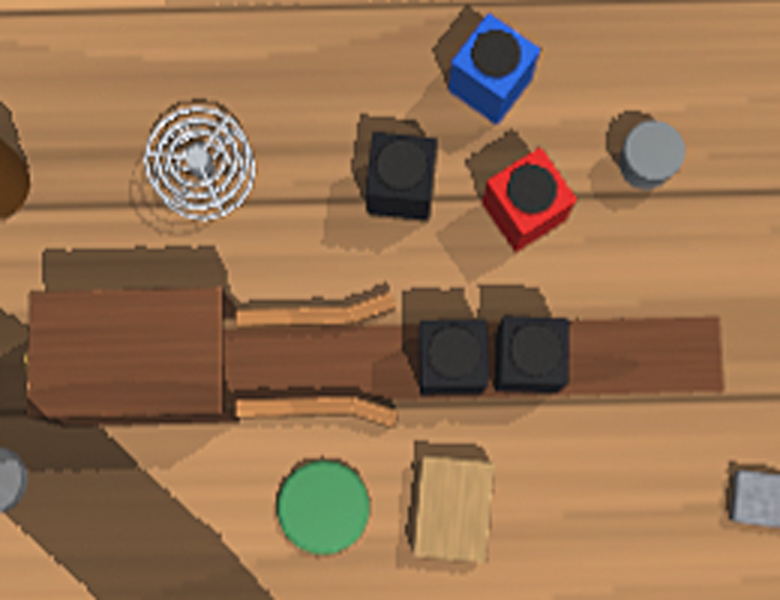

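```bash
cat > cans.py <<'E'
from h import *
def face(fn,px,name="top",st=None,zlo=66,zhi=92):
    p=cv2.imread(f"pics/{fn}.png");d=np.load(f"pics/{fn}.npy")
    P=cloud(name,d,st);z=P[...,2]
    m=((z>zlo)&(z<zhi)).astype(np.uint8)
    n,l,s,c=cv2.connectedComponentsWithStats(m,connectivity=4)
    i=l[px[1],px[0]]
    q=P[l==i]
    r=cv2.minAreaRect(q[:,:2].astype(np.float32))
    # edge fit: per-side extreme points
    a=np.radians((r[2]+45)%90-45);c0=np.array(r[0])
    ang=[]
    for k in range(4):
        t=a+k*np.pi/2;nx=np.array([np.cos(t),np.sin(t)]);ty=np.array([-nx[1],nx[0]])
        u=(q[:,:2]-c0)@nx;v=(q[:,:2]-c0)@ty
        bins=np.arange(-20,20.1,2.5);e=[(0.5*(b+b+2.5),u[(v>=b)&(v<b+2.5)].max()) for b in bins[:-1] if ((v>=b)&(v<b+2.5)).any()]
        e=np.array(e);f=np.polyfit(e[:,0],e[:,1],1);ang.append(np.degrees(a-np.arctan(f[0])))
    return np.round(r[0],1),np.round(r[1],1),round(np.degrees(a),1),np.round(ang,1)
if __name__=="__main__":
    import sys
    fn=sys.argv[1]
    for s in sys.argv[2:]:
        print(s,face(fn,tuple(map(int,s.split(',')))))
E
python3 cans.py top0 324,166 368,227 341,228 355,129 367,174
python3 - <<'E'
from h import *
d=np.load("pics/top0.npy");P=cloud("top",d);z=P[...,2]
R0=R.from_quat(state()["tool_rot"]).as_matrix();print(R0.round(3))
m=(z>20)&(z<32)
for lo,hi in((475,530),(380,435)):
    for y in range(30,150,10):
        k=m&(P[...,0]>lo)&(P[...,0]<hi)&(P[...,1]>y)&(P[...,1]<y+10)
        if k.any():print(y+5,P[k][:,0].min().round(1),P[k][:,0].max().round(1))
k=m&(P[...,0]>380)&(P[...,0]<530)&(P[...,1]<80);print("rail start y",P[k][:,1].min())
k=(z>98)&(z<115)&(P[...,0]>400)&(P[...,0]<510)&(P[...,1]<300)
q=P[k];print(q[:,1].min(),q[:,1].max())
for y in range(150,285,15):
    kk=(q[:,1]>y)&(q[:,1]<y+15);print(y,q[kk,0].min().round(1),q[kk,0].max().round(1))
E
```

```text
324,166 (array([593.7,  15.9]), array([49.9, 50. ]), np.float64(-7.0), array([-7. , -7.5, -7.3, -8. ]))
368,227 (array([453.5, -79.1]), array([48.6, 50.8]), np.float64(-2.1), array([-0.8, -2.2, -2.9, -0.7]))
341,228 (array([451.6, -19.8]), array([48.7, 49.2]), np.float64(-1.3), array([-1.2, -2.1, -0.1, -1.9]))
355,129 (array([679.5, -57.7]), array([50.8, 51.3]), np.float64(-37.2), array([-37.1, -35.2, -37.6, -37.9]))
367,174 (array([573.3, -81.4]), array([50.2, 51.2]), np.float64(31.7), array([32.5, 31.6, 31.9, 30.9]))
[[ 0.26  -0.    -0.966]
 [ 0.966 -0.001  0.26 ]
 [-0.002 -1.    -0.   ]]
35 491.1 505.8
45 486.8 500.7
55 484.4 496.0
65 484.5 494.6
75 484.5 494.5
85 484.8 494.6
95 483.6 495.4
105 483.4 495.3
115 483.2 495.7
125 483.5 495.3
135 483.5 495.3
145 484.1 498.2
35 405.4 419.6
45 410.1 421.7
55 412.7 424.6
65 415.0 424.6
75 413.5 424.8
85 413.7 425.1
95 413.5 425.3
105 413.7 425.6
115 413.6 425.7
125 414.1 423.5
135 414.1 423.7
145 410.2 423.9
rail start y -84.49949454270998
146.4563155620031 285.39233664448545
150 409.1 498.8
165 409.3 499.6
180 409.2 499.5
195 409.4 498.2
210 409.9 498.5
225 408.9 498.5
240 409.0 498.7
255 408.8 499.2
270 408.9 498.9
```

```bash
python3 -m handwheel '[{"dx":4,"dy":-6,"rz":-8},{"dx":8,"dy":-12,"rz":-16},{"dx":12,"dy":-18,"rz":-24},{"dx":16,"dy":-24,"rz":-32},{"dx":20,"dy":-30,"rz":-40},{"dx":24,"dy":-36.4,"dz":0,"rz":-48},{"dx":28,"dy":-42.5,"dz":-1,"rz":-56},{"dx":32,"dy":-48.6,"dz":-2,"rz":-64},{"dx":36,"dy":-54.7,"dz":-3,"rz":-72},{"dx":41.8,"dy":-63.6,"dz":-3,"rz":-82.3},{"dx":41.8,"dy":-63.6,"dz":-3,"rz":-82.3},{"dx":41.8,"dy":-63.6,"dz":-3,"rz":-82.3},{"dx":41.8,"dy":-63.6,"dz":-3,"rz":-82.3},{"dx":41.8,"dy":-63.6,"dz":-3,"rz":-82.3},{"dx":41.8,"dy":-63.6,"dz":-3,"rz":-82.3}]' 1 20
python3 - <<'E'
from h import *
st,p,d=snap("wrist","w1")
R0=R.from_quat(st["tool_rot"]).as_matrix();print(R0.round(3),st["tool_pos"],st["force"])
P=cloud("wrist",d,st)
m=((P[...,2]>60)&(P[...,2]<95)).astype(np.uint8)
n,l,s,c=cv2.connectedComponentsWithStats(m,connectivity=4)
for i in range(1,n):
    if s[i,4]>300:
        q=P[l==i];r=cv2.minAreaRect(q[:,:2].astype(np.float32));print(c[i].round(),s[i,4],np.round(r[0],1),np.round(r[1],1),r[2],np.median(q[:,2]))
E
```

```text
[[ 0.26  -0.    -0.966]
 [ 0.966 -0.001  0.26 ]
 [-0.002 -1.    -0.   ]] [175.23429811 651.39262697 229.72396819] [-0.00220314 -0.83707415  0.0716621 ]invalid input at $[0]: expected keys dx, dy, dz, rx, ry, rz
```

View pics/w1.png

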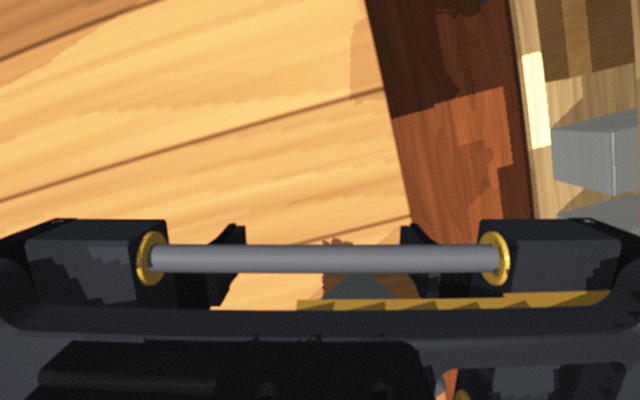

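All six keys are needed in each row; resending.

```bash
python3 -m handwheel '[{"dx":4,"dy":-6,"dz":0,"rx":0,"ry":0,"rz":-8},{"dx":8,"dy":-12,"dz":0,"rx":0,"ry":0,"rz":-16},{"dx":12,"dy":-18,"dz":0,"rx":0,"ry":0,"rz":-24},{"dx":16,"dy":-24,"dz":0,"rx":0,"ry":0,"rz":-32},{"dx":20,"dy":-30,"dz":0,"rx":0,"ry":0,"rz":-40},{"dx":24,"dy":-36.4,"dz":0,"rx":0,"ry":0,"rz":-48},{"dx":28,"dy":-42.5,"dz":-1,"rx":0,"ry":0,"rz":-56},{"dx":32,"dy":-48.6,"dz":-2,"rx":0,"ry":0,"rz":-64},{"dx":36,"dy":-54.7,"dz":-3,"rx":0,"ry":0,"rz":-72},{"dx":41.8,"dy":-63.6,"dz":-3,"rx":0,"ry":0,"rz":-82.3},{"dx":41.8,"dy":-63.6,"dz":-3,"rx":0,"ry":0,"rz":-82.3},{"dx":41.8,"dy":-63.6,"dz":-3,"rx":0,"ry":0,"rz":-82.3},{"dx":41.8,"dy":-63.6,"dz":-3,"rx":0,"ry":0,"rz":-82.3},{"dx":41.8,"dy":-63.6,"dz":-3,"rx":0,"ry":0,"rz":-82.3},{"dx":41.8,"dy":-63.6,"dz":-3,"rx":0,"ry":0,"rz":-82.3},{"dx":41.8,"dy":-63.6,"dz":-3,"rx":0,"ry":0,"rz":-82.3}]' 1 20
cat > w.py <<'E'
from h import *
import sys
st,p,d=snap("wrist",sys.argv[1])
R0=R.from_quat(st["tool_rot"]).as_matrix();print("jaw deg",np.degrees(np.arctan2(R0[1,0],R0[0,0])),"approach",R0[:,1].round(3),st["tool_pos"],st["force"],st["time_s"],st["grip_width"])
P=cloud("wrist",d,st)
m=((P[...,2]>62)&(P[...,2]<95)).astype(np.uint8)
n,l,s,c=cv2.connectedComponentsWithStats(m,connectivity=4)
for i in range(1,n):
    if s[i,4]>300:
        q=P[l==i];r=cv2.minAreaRect(q[:,:2].astype(np.float32));print(c[i].round(),s[i,4],np.round(r[0],1),np.round(r[1],1),r[2],np.median(q[:,2]))
E
python3 w.py w2
```

```text
time_s: 2.2
tool_pos: [592.8, 18.0, 200.6]
tool_rot: [-0.705, 0.044, -0.044, 0.706]
force: [-0.1, 0.0, 0.4]
grip_width: 87.1
jaw deg -7.175544247834058 approach [-0.     0.001 -1.   ] [592.76262413  17.97124915 200.62677671] [-0.14721781  0.04000578  0.40864359] 2.2 87.10057630257229
[190.  34.] 963 [500.2 172. ] [55.3  8. ] 82.98051452636719 79.48280228385931
[576. 108.] 26971 [844.2  50.7] [131.8 233.7] 0.16840620338916779 78.52480988248692
[326. 194.] 2787 [595.3  15.1] [49.3 50.1] 82.81356048583984 77.12285674946946
[191. 231.] 1096 [455.6  -6.9] [22.1 47.3] 89.80113983154297 76.39096812180568
[317. 287.] 1526 [574.6 -78.9] [31.  68.4] 85.43975067138672 78.79657047431712
```

View pics/w2.png

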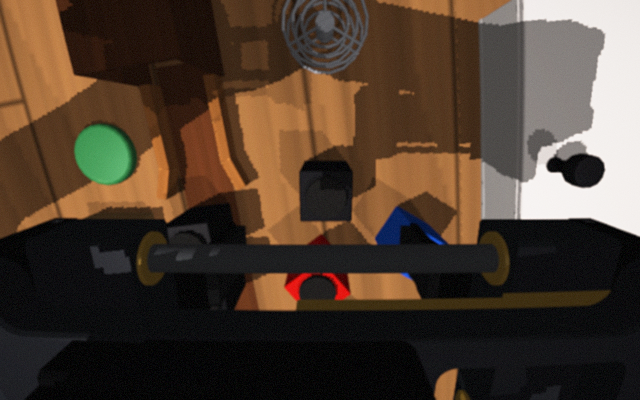

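```bash
python3 -m handwheel '[{"dx":0.1,"dy":0,"dz":-5,"rx":0,"ry":0,"rz":0},{"dx":0.1,"dy":0,"dz":-8,"rx":0,"ry":0,"rz":0},{"dx":0.1,"dy":0,"dz":-8,"rx":0,"ry":0,"rz":0},{"dx":0.1,"dy":0,"dz":-8,"rx":0,"ry":0,"rz":0},{"dx":0.1,"dy":0,"dz":-8,"rx":0,"ry":0,"rz":0}]'
```

```text
time_s: 2.88
tool_pos: [595.5, 16.0, 122.3]
tool_rot: [-0.705, 0.044, -0.046, 0.706]
force: [0.2, -0.2, 0.6]
grip_width: 87.0
```

```bash
python3 -m handwheel '[{"dx":-0.1,"dy":0,"dz":-3,"rx":0,"ry":0,"rz":0},{"dx":-0.1,"dy":0,"dz":-6,"rx":0,"ry":0,"rz":0},{"dx":-0.1,"dy":0,"dz":-8.4,"rx":0,"ry":0,"rz":0},{"dx":-0.1,"dy":0,"dz":-8.4,"rx":0,"ry":0,"rz":0},{"dx":-0.1,"dy":0,"dz":-8.4,"rx":0,"ry":0,"rz":0},{"dx":-0.1,"dy":0,"dz":-8.4,"rx":0,"ry":0,"rz":0}]'
python3 -m handwheel '[{"dx":0,"dy":0,"dz":0,"rx":0,"ry":0,"rz":0},{"dx":0,"dy":0,"dz":0,"rx":0,"ry":0,"rz":0},{"dx":0,"dy":0,"dz":0,"rx":0,"ry":0,"rz":0},{"dx":0,"dy":0,"dz":0,"rx":0,"ry":0,"rz":0},{"dx":0,"dy":0,"dz":0,"rx":0,"ry":0,"rz":0},{"dx":0,"dy":0,"dz":0,"rx":0,"ry":0,"rz":0}]' -1 20
```

```text
time_s: 3.62
tool_pos: [594.4, 15.9, 38.1]
tool_rot: [-0.705, 0.044, -0.046, 0.706]
force: [0.1, -0.8, 0.6]
grip_width: 87.2
time_s: 4.38
tool_pos: [593.5, 15.8, 36.6]
tool_rot: [0.706, -0.045, 0.046, -0.706]
force: [0.3, -0.3, -0.2]
grip_width: 50.4
```

```bash
python3 -m handwheel '[{"dx":0,"dy":0,"dz":2,"rx":0,"ry":0,"rz":0},{"dx":0,"dy":0,"dz":6,"rx":0,"ry":0,"rz":0},{"dx":0,"dy":0,"dz":11,"rx":0,"ry":0,"rz":0},{"dx":-3,"dy":-3,"dz":11,"rx":0,"ry":0,"rz":2},{"dx":-7,"dy":-7,"dz":11,"rx":0,"ry":0,"rz":5},{"dx":-11,"dy":-11,"dz":11,"rx":0,"ry":0,"rz":7.2},{"dx":-14,"dy":-14.9,"dz":11,"rx":0,"ry":0,"rz":7.2},{"dx":-14,"dy":-14.9,"dz":11,"rx":0,"ry":0,"rz":7.2},{"dx":-14,"dy":-14.9,"dz":11,"rx":0,"ry":0,"rz":7.2},{"dx":-14,"dy":-14.9,"dz":11,"rx":0,"ry":0,"rz":7.2},{"dx":-14,"dy":-14.9,"dz":11,"rx":0,"ry":0,"rz":7.2},{"dx":-14,"dy":-14.9,"dz":11,"rx":0,"ry":0,"rz":7.2}]'
python3 w.py w3
python3 - <<'E'
from h import *
snap("top","t3");p=cv2.imread("pics/t3.png")
cv2.imwrite("pics/t3z.png",cv2.resize(p[110:310,190:450],None,fx=3,fy=3,interpolation=cv2.INTER_CUBIC))
E
```

```text
time_s: 5.88
tool_pos: [453.6, -132.6, 146.5]
tool_rot: [0.707, -0.001, 0.0, -0.707]
force: [0.3, -0.3, -1.5]
grip_width: 50.0
jaw deg -0.08962247139471997 approach [-0. -0. -1.] [ 453.60008512 -132.64508099  146.45558071] [ 0.26019631 -0.33400352 -1.4599371 ] 5.875 49.950295227595944
[322.  53.] 5688 [453.3 -21.3] [50.4 50.7] 89.81316375732422 77.32187823042297
[611. 114.] 4379 [680.3 -59.9] [51.4 51.8] 52.61309814453125 76.2480532106409
[482. 142.] 4948 [573.8 -83. ] [50.8 50.7] 31.92183494567871 76.88996897197333
[323. 139.] 4685 [454. -81.] [49.7 50.1] 86.25713348388672 77.24611510766306
```

View pics/w3.png

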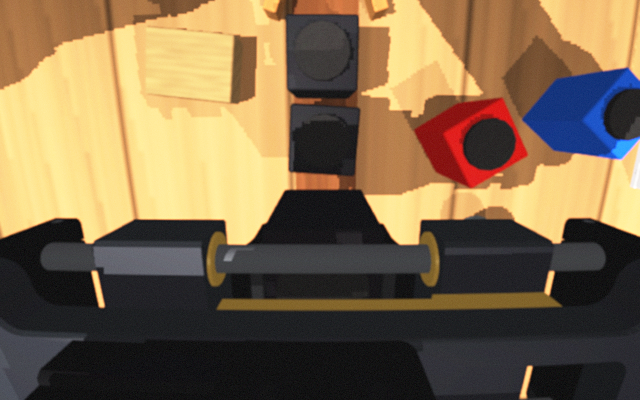

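View pics/t3z.png

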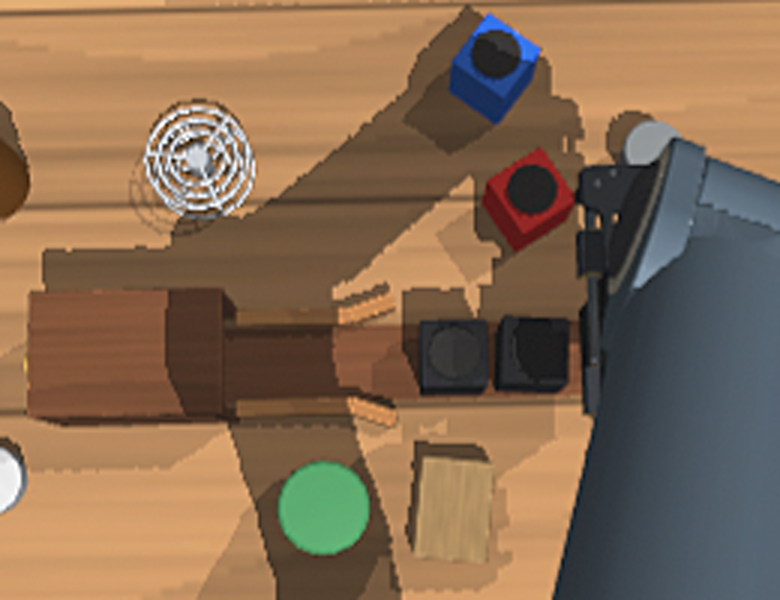

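```bash
python3 -m handwheel '[{"dx":0,"dy":-0.3,"dz":0,"rx":0,"ry":0,"rz":0},{"dx":0,"dy":-0.3,"dz":-4,"rx":0,"ry":0,"rz":0},{"dx":0,"dy":-0.3,"dz":-8,"rx":0,"ry":0,"rz":0},{"dx":0,"dy":-0.3,"dz":-10,"rx":0,"ry":0,"rz":0},{"dx":0,"dy":-0.3,"dz":-10.5,"rx":0,"ry":0,"rz":0},{"dx":0,"dy":-0.3,"dz":-10.8,"rx":0,"ry":0,"rz":0},{"dx":0,"dy":-0.3,"dz":-10.8,"rx":0,"ry":0,"rz":0},{"dx":0,"dy":-0.3,"dz":-10.8,"rx":0,"ry":0,"rz":0}]'
python3 w.py w4
```

```text
time_s: 6.98
tool_pos: [453.9, -136.2, 39.3]
tool_rot: [0.707, -0.0, 0.002, -0.707]
force: [-0.1, -0.5, -2.6]
grip_width: 50.0
jaw deg -0.14976131517998367 approach [ 0.002 -0.    -1.   ] [ 453.92817066 -136.22807788   39.31371373] [-0.07656485 -0.50208063 -2.5721254 ] 6.975 49.99488787331122
[320.  29.] 8072 [453.4 -37.9] [18.  50.5] 89.93294525146484 76.38918229705263
[592. 151.] 12347 [573.5 -83.1] [50.5 50.9] 31.091901779174805 76.40644627917737
[323. 143.] 16676 [454.  -80.9] [50.5 50.8] 85.8404541015625 77.74144885210616
[322. 230.] 3293 [ 453.9 -115.5] [ 7.3 50.1] 89.57579040527344 78.08403866765265
[323. 286.] 4267 [ 454.1 -135.3] [19.4 68.4] 89.58534240722656 84.730304810847
```

View pics/w4.png

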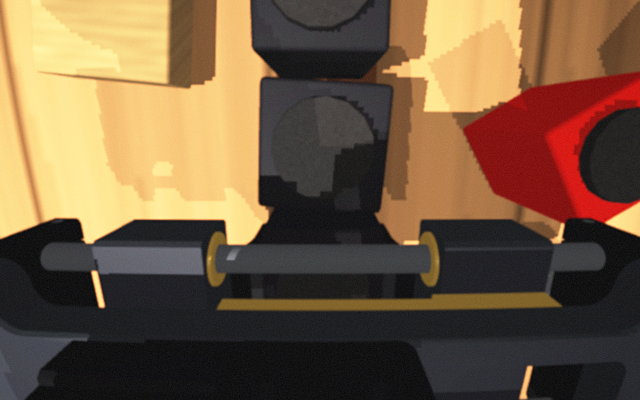

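```bash
python3 -m handwheel '[{"dx":0,"dy":0.2,"dz":0,"rx":0,"ry":0,"rz":0},{"dx":0,"dy":0.2,"dz":-0.1,"rx":0,"ry":0,"rz":0},{"dx":0,"dy":0.2,"dz":-0.2,"rx":0,"ry":0,"rz":0},{"dx":0,"dy":0.2,"dz":-0.2,"rx":0,"ry":0,"rz":0},{"dx":0,"dy":0.2,"dz":-0.2,"rx":0,"ry":0,"rz":0}]'
python3 w.py w5|tail -4
```

```text
time_s: 7.65
tool_pos: [453.3, -134.2, 36.5]
tool_rot: [-0.707, 0.001, -0.001, 0.707]
force: [0.8, -0.7, -1.5]
grip_width: 50.4
[321.  31.] 8872 [453.3 -37.5] [50.5 18.9] 0.3964952826499939 76.42741593567101
[595. 156.] 11545 [573.1 -83.5] [49.7 50.8] 31.616910934448242 76.3181388165882
[324. 161.] 20338 [454.  -86.9] [62.9 50.8] 87.47633361816406 76.81116321428613
[322. 286.] 4370 [ 453.4 -132.5] [22.2 67.9] 89.9922866821289 81.94004530874436
```

```bash
python3 -m handwheel '[{"dx":0,"dy":0,"dz":-0.05,"rx":0,"ry":0,"rz":0},{"dx":0,"dy":0,"dz":-0.05,"rx":0,"ry":0,"rz":0},{"dx":0,"dy":0,"dz":-0.05,"rx":0,"ry":0,"rz":0}]'
python3 -m handwheel '[{"dx":0,"dy":0,"dz":0,"rx":0,"ry":0,"rz":0},{"dx":0,"dy":0,"dz":0,"rx":0,"ry":0,"rz":0},{"dx":0,"dy":0,"dz":0,"rx":0,"ry":0,"rz":0},{"dx":0,"dy":0,"dz":0,"rx":0,"ry":0,"rz":0},{"dx":0,"dy":0,"dz":0,"rx":0,"ry":0,"rz":0}]' 1
python3 w.py w6
```

```text
time_s: 8.07
tool_pos: [453.3, -134.2, 36.5]
tool_rot: [-0.707, 0.001, -0.001, 0.707]
force: [-0.2, 0.1, 5.5]
grip_width: 50.0
time_s: 8.7
tool_pos: [453.3, -134.1, 36.0]
tool_rot: [-0.707, 0.001, -0.001, 0.707]
force: [-0.6, 0.1, -0.3]
grip_width: 85.2
jaw deg -0.15760813622962253 approach [ 0.  0. -1.] [ 453.30350344 -134.14854518   36.02125056] [-0.6454464   0.10256294 -0.28025401] 8.7 85.15534841975358
[322.  31.] 8864 [453.3 -37.5] [18.8 50.5] 89.44322204589844 76.4311303816099
[595. 156.] 11458 [573.7 -83.3] [50.8 51.2] 32.06984329223633 76.29302402231016
[324. 161.] 20435 [454.1 -86.7] [62.5 50.9] 87.69844055175781 76.80257155608066
[207. 289.] 1422 [ 406.6 -132.7] [11.1 25.5] 19.69413185119629 79.19106940708363
[437. 285.] 1103 [ 499.6 -132.7] [25.1  9.2] 66.7114486694336 78.34792872646248
[319. 288.] 3339 [ 453.1 -134.9] [51.2 19.6] 6.013116836547852 82.01194485736899
```

View pics/w6.png

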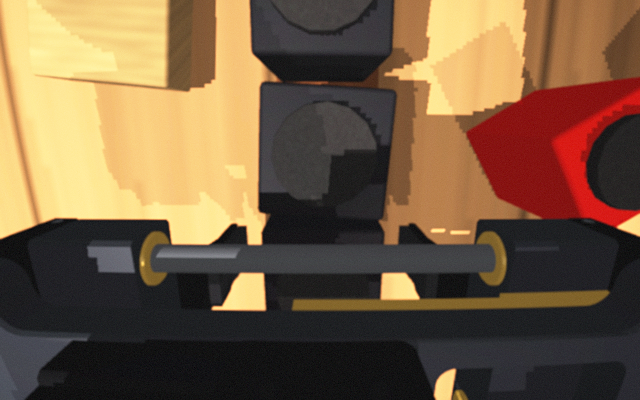

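```bash
python3 -m handwheel '[{"dx":0.05,"dy":0,"dz":2,"rx":0,"ry":0,"rz":0},{"dx":0.05,"dy":0,"dz":6,"rx":0,"ry":0,"rz":0},{"dx":0.05,"dy":0,"dz":11,"rx":0,"ry":0,"rz":0},{"dx":0.05,"dy":-6,"dz":11,"rx":0,"ry":0,"rz":0},{"dx":0.05,"dy":-8,"dz":11,"rx":0,"ry":0,"rz":0},{"dx":0.05,"dy":-8,"dz":11,"rx":0,"ry":0,"rz":0},{"dx":0.05,"dy":-8,"dz":11,"rx":0,"ry":0,"rz":0},{"dx":0.05,"dy":-8,"dz":11,"rx":0,"ry":0,"rz":0}]' -0.6
python3 w.py w7
```

```text
time_s: 9.75
tool_pos: [453.9, -212.7, 145.7]
tool_rot: [-0.707, 0.0, -0.0, 0.707]
force: [-0.7, 0.9, 0.5]
grip_width: 19.8
jaw deg -0.040654084812182315 approach [-0.001  0.001 -1.   ] [ 453.85177144 -212.72183715  145.73616392] [-0.73359924  0.89179626  0.53632964] 9.75 19.825724116439087
[323.  31.] 4646 [453.8 -86.6] [40.1 49.9] 86.96629333496094 80.33723056304684
[493.  33.] 5300 [574.1 -83.5] [51.  50.7] 32.32611846923828 77.40399762329288
[618.  21.] 2062 [669.5 -73.4] [18.6 50.2] 51.803504943847656 75.05373245458742
[322. 103.] 5066 [ 453.2 -135.8] [50.4 48.8] 0.05338260531425476 77.44808905585505
```

View pics/w7.png

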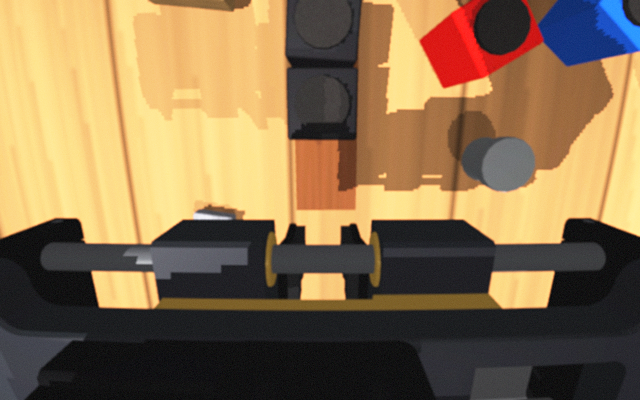

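```bash
python3 -m handwheel '[{"dx":0,"dy":0,"dz":-4,"rx":0,"ry":0,"rz":0},{"dx":0,"dy":0,"dz":-8,"rx":0,"ry":0,"rz":0},{"dx":0,"dy":0,"dz":-11,"rx":0,"ry":0,"rz":0},{"dx":0,"dy":1,"dz":-11,"rx":0,"ry":0,"rz":0},{"dx":0,"dy":2,"dz":-11,"rx":0,"ry":0,"rz":0},{"dx":0,"dy":3,"dz":-11,"rx":0,"ry":0,"rz":0},{"dx":0,"dy":3.4,"dz":-11,"rx":0,"ry":0,"rz":0},{"dx":0,"dy":3.6,"dz":-11,"rx":0,"ry":0,"rz":0},{"dx":0,"dy":3.6,"dz":-11,"rx":0,"ry":0,"rz":0},{"dx":0,"dy":3.6,"dz":-11,"rx":0,"ry":0,"rz":0}]'
python3 -m handwheel '[{"dx":0,"dy":0,"dz":0,"rx":0,"ry":0,"rz":0}]'
python3 -m handwheel '[{"dx":0,"dy":0.2,"dz":0,"rx":0,"ry":0,"rz":0},{"dx":0,"dy":0.4,"dz":0,"rx":0,"ry":0,"rz":0},{"dx":0,"dy":0.6,"dz":0,"rx":0,"ry":0,"rz":0},{"dx":0,"dy":0.8,"dz":0,"rx":0,"ry":0,"rz":0}]'
python3 -m handwheel '[{"dx":0,"dy":0.2,"dz":0,"rx":0,"ry":0,"rz":0},{"dx":0,"dy":0.4,"dz":0,"rx":0,"ry":0,"rz":0},{"dx":0,"dy":0.6,"dz":0,"rx":0,"ry":0,"rz":0},{"dx":0,"dy":0.8,"dz":0,"rx":0,"ry":0,"rz":0}]'
python3 w.py w8
```

```text
time_s: 11.05
tool_pos: [453.8, -178.5, 36.2]
tool_rot: [0.707, -0.001, 0.001, -0.707]
force: [-0.4, -0.1, -0.0]
grip_width: 17.2
time_s: 11.18
tool_pos: [453.8, -178.5, 36.1]
tool_rot: [0.707, -0.001, 0.001, -0.707]
force: [-1.7, -1.0, 0.1]
grip_width: 17.5
time_s: 11.68
tool_pos: [453.9, -170.1, 36.1]
tool_rot: [0.707, -0.001, 0.001, -0.707]
force: [0.3, -1.0, -1.5]
grip_width: 17.4
time_s: 12.18
tool_pos: [454.0, -162.3, 36.2]
tool_rot: [0.707, -0.001, 0.001, -0.707]
force: [1.1, -2.1, 0.5]
grip_width: 17.1
jaw deg -0.17079195296489935 approach [ 0.001 -0.    -1.   ] [ 454.04214156 -162.29187375   36.16250084] [ 1.0699373  -2.09416127  0.47176741] 12.175 17.129254913249316
[321. 115.] 31755 [ 453.6 -100.4] [89.1 50.9] 89.79118347167969 81.49460014460568
[599.  94.] 11696 [572.8 -83.9] [49.7 50.6] 31.762859344482422 76.06730608048034
[293. 286.] 523 [ 442.7 -161.2] [ 6.1 23.5] 6.110089302062988 77.93597674229765
[352. 286.] 521 [ 465.5 -161.4] [23.6  6. ] 83.2118911743164 77.82528905689192
```

View pics/w8.png

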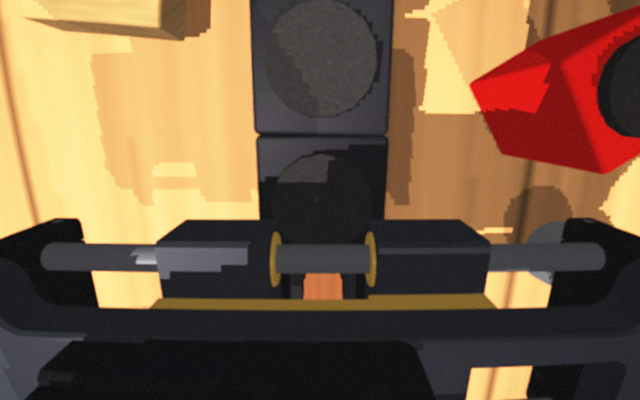

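```bash
python3 -m handwheel '[{"dx":0,"dy":0.2,"dz":0,"rx":0,"ry":0,"rz":0},{"dx":0,"dy":0.4,"dz":0,"rx":0,"ry":0,"rz":0},{"dx":0,"dy":0.6,"dz":0,"rx":0,"ry":0,"rz":0},{"dx":0,"dy":0.8,"dz":0,"rx":0,"ry":0,"rz":0},{"dx":0,"dy":1,"dz":0,"rx":0,"ry":0,"rz":0},{"dx":0,"dy":1.2,"dz":0,"rx":0,"ry":0,"rz":0},{"dx":0,"dy":1.4,"dz":0,"rx":0,"ry":0,"rz":0},{"dx":0,"dy":1.6,"dz":0,"rx":0,"ry":0,"rz":0}]'
python3 -m handwheel '[{"dx":0,"dy":0.2,"dz":0,"rx":0,"ry":0,"rz":0},{"dx":0,"dy":0.4,"dz":0,"rx":0,"ry":0,"rz":0},{"dx":0,"dy":0.6,"dz":0,"rx":0,"ry":0,"rz":0},{"dx":0,"dy":0.8,"dz":0,"rx":0,"ry":0,"rz":0},{"dx":0,"dy":1,"dz":0,"rx":0,"ry":0,"rz":0},{"dx":0,"dy":1.2,"dz":0,"rx":0,"ry":0,"rz":0}]'
python3 w.py w9
python3 - <<'E'
from h import *
snap("top","t9");p=cv2.imread("pics/t9.png")
cv2.imwrite("pics/t9z.png",cv2.resize(p[110:310,190:450],None,fx=3,fy=3,interpolation=cv2.INTER_CUBIC))
E
python3 cans.py t9 341,228 325,228
```

```text
time_s: 13.22
tool_pos: [453.8, -146.1, 36.1]
tool_rot: [0.707, -0.001, 0.001, -0.707]
force: [0.0, -3.4, -0.5]
grip_width: 17.0
time_s: 13.98
tool_pos: [453.8, -134.1, 36.1]
tool_rot: [-0.707, 0.001, -0.001, 0.707]
force: [-0.5, -3.6, 1.1]
grip_width: 17.7
jaw deg -0.16181039826459276 approach [ 0.  0. -1.] [ 453.81656516 -134.06840186   36.08993807] [-0.47938153 -3.64808866  1.14769004] 13.975 17.67349059703757
[320. 115.] 31780 [453.1 -72.4] [88.9 50.9] 89.98857116699219 81.46641184771639
[595. 156.] 11602 [573.5 -83.4] [50.7 50.9] 31.750333786010742 76.31850054552214
[293. 286.] 525 [ 442.5 -132.7] [ 6.1 23.9] 5.774835586547852 77.80770371773983
[352. 286.] 523 [ 465.3 -132.9] [23.9  6.1] 82.66663360595703 77.76705081073115
341,228 (array([451.9, -38.1]), array([ 50.1, 130.4]), np.float64(0.3), array([ -1.4,  -1.1,  -1.2, -15.9]))
325,228 (array([451.9, -38.1]), array([ 50.1, 130.4]), np.float64(0.3), array([ -1.4,  -1.1,  -1.2, -15.9]))
```

View pics/w9.png

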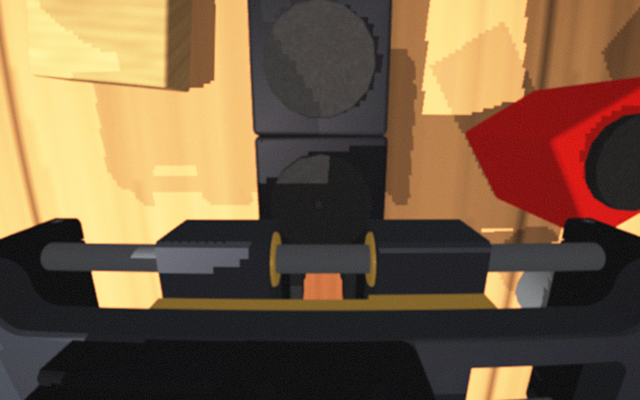

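View pics/t9z.png

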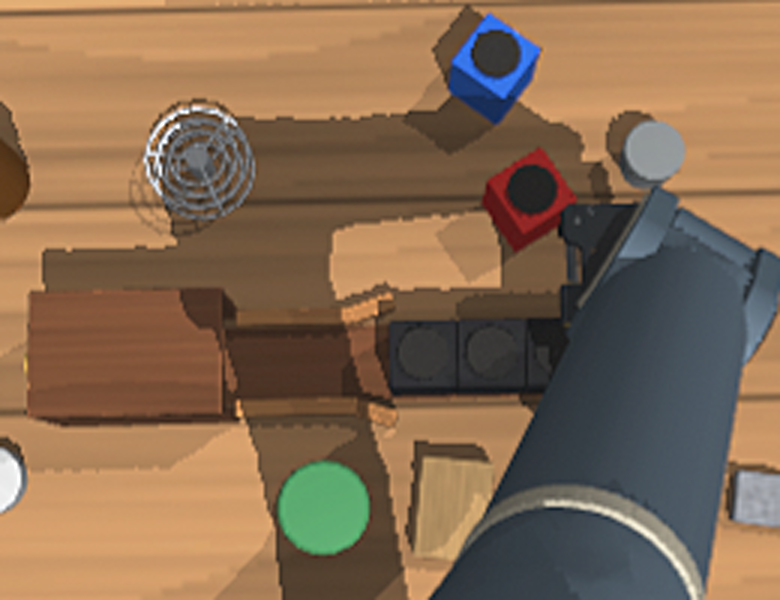

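```bash
python3 -m handwheel '[{"dx":0,"dy":0.2,"dz":0,"rx":0,"ry":0,"rz":0},{"dx":0,"dy":0.5,"dz":0,"rx":0,"ry":0,"rz":0},{"dx":0,"dy":0.8,"dz":0,"rx":0,"ry":0,"rz":0},{"dx":0,"dy":1.1,"dz":0,"rx":0,"ry":0,"rz":0},{"dx":0,"dy":1.4,"dz":0,"rx":0,"ry":0,"rz":0},{"dx":0,"dy":1.7,"dz":0,"rx":0,"ry":0,"rz":0},{"dx":0,"dy":2,"dz":0,"rx":0,"ry":0,"rz":0},{"dx":0,"dy":2.3,"dz":0,"rx":0,"ry":0,"rz":0},{"dx":0,"dy":2.6,"dz":0,"rx":0,"ry":0,"rz":0},{"dx":0,"dy":2.9,"dz":0,"rx":0,"ry":0,"rz":0},{"dx":0,"dy":3.1,"dz":0,"rx":0,"ry":0,"rz":0},{"dx":0,"dy":3.3,"dz":0,"rx":0,"ry":0,"rz":0},{"dx":0,"dy":3.5,"dz":0,"rx":0,"ry":0,"rz":0}]'
python3 -m handwheel '[{"dx":0,"dy":0.2,"dz":0,"rx":0,"ry":0,"rz":0},{"dx":0,"dy":0.4,"dz":0,"rx":0,"ry":0,"rz":0},{"dx":0,"dy":0.6,"dz":0,"rx":0,"ry":0,"rz":0},{"dx":0,"dy":0.8,"dz":0,"rx":0,"ry":0,"rz":0},{"dx":0,"dy":1,"dz":0,"rx":0,"ry":0,"rz":0}]'
python3 w.py w10
python3 - <<'E'
from h import *
snap("top","t10");p=cv2.imread("pics/t10.png")
cv2.imwrite("pics/t10z.png",cv2.resize(p[110:310,190:450],None,fx=3,fy=3,interpolation=cv2.INTER_CUBIC))
E
python3 cans.py t10 320,228
```

```text
time_s: 15.7
tool_pos: [453.8, -99.1, 36.1]
tool_rot: [-0.707, 0.001, -0.001, 0.707]
force: [0.4, -3.3, 0.9]
grip_width: 17.2
time_s: 16.32
tool_pos: [453.8, -89.0, 36.1]
tool_rot: [-0.707, 0.001, -0.001, 0.707]
force: [-0.1, -3.1, 0.9]
grip_width: 17.1
jaw deg -0.15793776787716438 approach [ 0.  0. -1.] [453.78424767 -89.01250206  36.07233863] [-0.07894753 -3.05586264  0.85848356] 16.325 17.058181983202836
[320. 115.] 31791 [453.1 -27.4] [50.8 88.8] 0.11814584583044052 81.46014244264573
[590. 214.] 3380 [562.4 -62.7] [49.1 19.1] 11.430378913879395 72.94799793830623
[542. 284.] 514 [555.4 -97.5] [ 5.3 30.3] 27.42132568359375 70.99009203383133
[293. 286.] 522 [442.5 -87.6] [ 6.  23.7] 5.813514709472656 77.80373421415425
[352. 286.] 526 [465.3 -87.8] [24.5  5.9] 83.83517456054688 77.80670813428246
320,228 (array([452.,  11.]), array([123.9,  50.5]), np.float64(-0.5), array([ -1. ,  -1. ,  -0.7, -25.7]))
```

View pics/t10z.png

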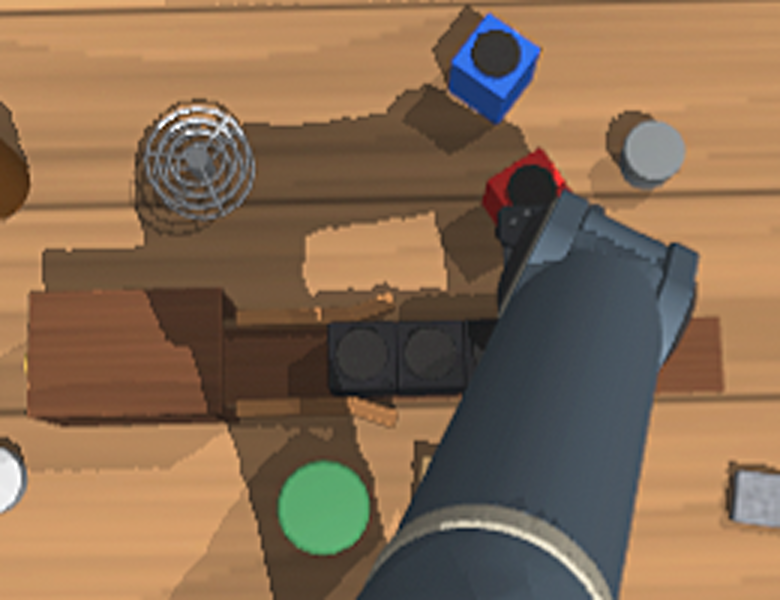

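View pics/w10.png

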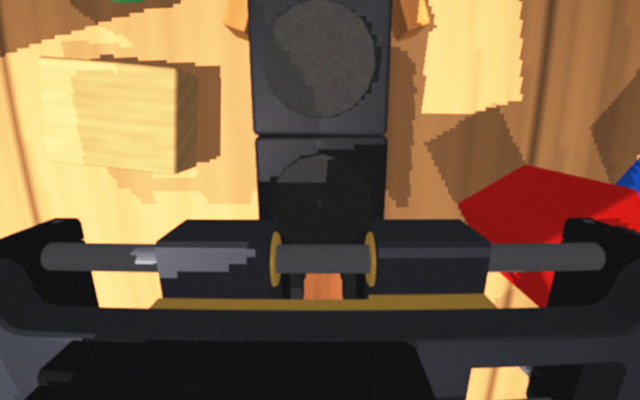

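```bash
python3 -m handwheel '[{"dx":0,"dy":0.2,"dz":0,"rx":0,"ry":0,"rz":0},{"dx":0,"dy":0.5,"dz":0,"rx":0,"ry":0,"rz":0},{"dx":0,"dy":0.8,"dz":0,"rx":0,"ry":0,"rz":0},{"dx":0,"dy":1.1,"dz":0,"rx":0,"ry":0,"rz":0},{"dx":0,"dy":1.4,"dz":0,"rx":0,"ry":0,"rz":0},{"dx":0,"dy":1.7,"dz":0,"rx":0,"ry":0,"rz":0},{"dx":0,"dy":2,"dz":0,"rx":0,"ry":0,"rz":0},{"dx":0,"dy":2.3,"dz":0,"rx":0,"ry":0,"rz":0},{"dx":0,"dy":2.6,"dz":0,"rx":0,"ry":0,"rz":0},{"dx":0,"dy":2.9,"dz":0,"rx":0,"ry":0,"rz":0},{"dx":0,"dy":3.2,"dz":0,"rx":0,"ry":0,"rz":0},{"dx":0,"dy":3.5,"dz":0,"rx":0,"ry":0,"rz":0},{"dx":0,"dy":3.8,"dz":0,"rx":0,"ry":0,"rz":0},{"dx":0,"dy":4,"dz":0,"rx":0,"ry":0,"rz":0}]'
python3 -m handwheel '[{"dx":0,"dy":0.2,"dz":0,"rx":0,"ry":0,"rz":0},{"dx":0,"dy":0.4,"dz":0,"rx":0,"ry":0,"rz":0},{"dx":0,"dy":0.6,"dz":0,"rx":0,"ry":0,"rz":0},{"dx":0,"dy":0.8,"dz":0,"rx":0,"ry":0,"rz":0},{"dx":0,"dy":1,"dz":0,"rx":0,"ry":0,"rz":0},{"dx":0,"dy":1.2,"dz":0,"rx":0,"ry":0,"rz":0},{"dx":0,"dy":1.4,"dz":0,"rx":0,"ry":0,"rz":0},{"dx":0,"dy":1.6,"dz":0,"rx":0,"ry":0,"rz":0},{"dx":0,"dy":1.8,"dz":0,"rx":0,"ry":0,"rz":0},{"dx":0,"dy":2,"dz":0,"rx":0,"ry":0,"rz":0}]'
python3 -m handwheel '[{"dx":0,"dy":0.2,"dz":0,"rx":0,"ry":0,"rz":0},{"dx":0,"dy":0.4,"dz":0,"rx":0,"ry":0,"rz":0},{"dx":0,"dy":0.6,"dz":0,"rx":0,"ry":0,"rz":0},{"dx":0,"dy":0.8,"dz":0,"rx":0,"ry":0,"rz":0},{"dx":0,"dy":1,"dz":0,"rx":0,"ry":0,"rz":0},{"dx":0,"dy":1.2,"dz":0,"rx":0,"ry":0,"rz":0},{"dx":0,"dy":1.4,"dz":0,"rx":0,"ry":0,"rz":0},{"dx":0,"dy":1.6,"dz":0,"rx":0,"ry":0,"rz":0},{"dx":0,"dy":1.8,"dz":0,"rx":0,"ry":0,"rz":0},{"dx":0,"dy":2,"dz":0,"rx":0,"ry":0,"rz":0}]'
python3 w.py w11
```

```text
time_s: 18.18
tool_pos: [453.8, -48.9, 36.1]
tool_rot: [-0.707, 0.001, -0.001, 0.707]
force: [0.3, -3.2, 0.9]
grip_width: 17.2
time_s: 19.42
tool_pos: [453.8, -29.0, 36.1]
tool_rot: [-0.707, 0.001, -0.001, 0.707]
force: [0.9, -2.5, 0.4]
grip_width: 17.4
time_s: 20.68
tool_pos: [453.8, -9.0, 36.1]
tool_rot: [-0.707, 0.001, -0.001, 0.707]
force: [0.5, -2.2, -0.5]
grip_width: 17.8
jaw deg -0.1537969585554243 approach [-0.  0. -1.] [453.77276812  -8.99088119  36.05238667] [ 0.52612872 -2.16155506 -0.50461885] 20.675 17.79952657314197
[320. 115.] 31788 [453.1  52.7] [88.8 50.9] 89.83435821533203 81.44304469908774
[293. 286.] 523 [442.4  -7.8] [ 5.9 23.8] 6.131184101104736 77.81027804372759
[352. 286.] 528 [465.2  -7.9] [24.3  5.9] 84.07034301757812 77.73613576783086
[511. 383.] 1114 [548.2 -71.5] [26.1 12.1] 59.82400131225586 69.6444273404112
```

View pics/w11.png

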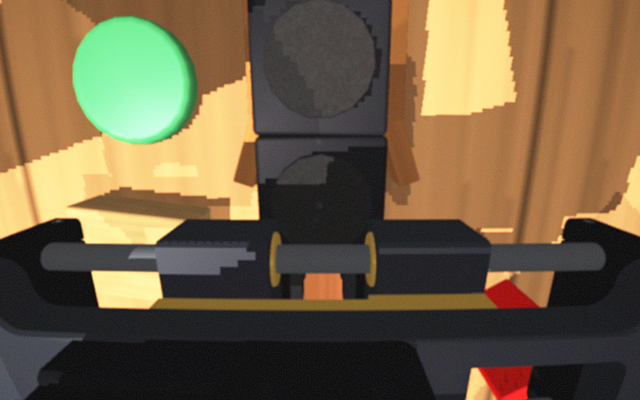

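```bash
python3 -m handwheel '[{"dx":0,"dy":0.2,"dz":0,"rx":0,"ry":0,"rz":0},{"dx":0,"dy":0.4,"dz":0,"rx":0,"ry":0,"rz":0},{"dx":0,"dy":0.6,"dz":0,"rx":0,"ry":0,"rz":0},{"dx":0,"dy":0.8,"dz":0,"rx":0,"ry":0,"rz":0},{"dx":0,"dy":1,"dz":0,"rx":0,"ry":0,"rz":0},{"dx":0,"dy":1.2,"dz":0,"rx":0,"ry":0,"rz":0},{"dx":0,"dy":1.4,"dz":0,"rx":0,"ry":0,"rz":0},{"dx":0,"dy":1.6,"dz":0,"rx":0,"ry":0,"rz":0},{"dx":0,"dy":1.7,"dz":0,"rx":0,"ry":0,"rz":0},{"dx":0,"dy":1.8,"dz":0,"rx":0,"ry":0,"rz":0}]' | grep -E 'pos|force'
S='[{"dx":0,"dy":0.1,"dz":0,"rx":0,"ry":0,"rz":0}]' ; true
for i in 1 2 3 4 5 6 7 8; do python3 -m handwheel '[{"dx":0,"dy":0.1,"dz":0,"rx":0,"ry":0,"rz":0}]' | grep -E 'pos|force' | tr '\n' ' '; echo; done
```

```text
tool_pos: [453.8, 8.9, 36.1]
force: [-0.3, -1.8, -0.3]
tool_pos: [453.8, 9.9, 36.0] force: [-0.2, -2.2, -0.1] 
tool_pos: [453.8, 10.9, 36.1] force: [0.6, -3.5, 0.2] 
tool_pos: [453.8, 11.9, 36.1] force: [0.1, -2.8, 0.5] 
tool_pos: [453.8, 12.9, 36.1] force: [0.0, -1.8, -0.5] 
tool_pos: [453.8, 13.9, 36.1] force: [-0.1, -3.9, -0.4] 
tool_pos: [453.8, 14.9, 36.1] force: [-0.0, -3.0, 0.2] 
tool_pos: [453.8, 15.9, 36.1] force: [0.1, -2.9, -0.2] 
tool_pos: [453.8, 16.9, 36.1] force: [-0.0, -3.4, -0.6]
```

```bash
python3 -m handwheel '[{"dx":0,"dy":0.1,"dz":0,"rx":0,"ry":0,"rz":0}]' | grep -E 'pos|force'
python3 -m handwheel '[{"dx":0,"dy":0.1,"dz":0,"rx":0,"ry":0,"rz":0}]' | grep -E 'force'
python3 -m handwheel '[{"dx":0,"dy":0.1,"dz":0,"rx":0,"ry":0,"rz":0}]' | grep -E 'force'
python3 -m handwheel '[{"dx":0,"dy":0.1,"dz":0,"rx":0,"ry":0,"rz":0}]' | grep -E 'pos|force'
```

```text
tool_pos: [453.8, 17.9, 36.1]
force: [0.0, -2.9, -0.5]
force: [-1.3, -2.7, -0.0]
force: [0.2, -3.4, -0.1]
tool_pos: [453.8, 20.9, 36.1]
force: [0.7, -2.2, -0.2]
```

```bash
python3 -m handwheel '[{"dx":0,"dy":0.1,"dz":0,"rx":0,"ry":0,"rz":0}]' | grep -E 'force'
python3 -m handwheel '[{"dx":0,"dy":0.1,"dz":0,"rx":0,"ry":0,"rz":0}]' | grep -E 'force'
python3 -m handwheel '[{"dx":0,"dy":0.1,"dz":0,"rx":0,"ry":0,"rz":0}]' | grep -E 'pos|force'
```

```text
force: [0.3, -3.5, -0.5]
force: [-0.1, -3.4, -0.2]
tool_pos: [453.8, 23.9, 36.1]
force: [0.3, -3.3, -1.1]
```

```bash
python3 -m handwheel '[{"dx":0,"dy":0.1,"dz":0,"rx":0,"ry":0,"rz":0}]' | grep -E 'force'
python3 -m handwheel '[{"dx":0,"dy":0.1,"dz":0,"rx":0,"ry":0,"rz":0}]' | grep -E 'force'
python3 -m handwheel '[{"dx":0,"dy":0.1,"dz":0,"rx":0,"ry":0,"rz":0}]' | grep -E 'force'
python3 -m handwheel '[{"dx":0,"dy":0.1,"dz":0,"rx":0,"ry":0,"rz":0}]' | grep -E 'pos|force'
```

```text
force: [0.3, -2.7, 0.1]
force: [0.5, -2.4, 0.5]
force: [-0.1, -2.7, 0.8]
tool_pos: [453.8, 27.9, 36.1]
force: [0.8, -2.9, -0.3]
```

```bash
python3 -m handwheel '[{"dx":0,"dy":0.1,"dz":0,"rx":0,"ry":0,"rz":0}]' | grep -E 'force'
python3 -m handwheel '[{"dx":0,"dy":0.1,"dz":0,"rx":0,"ry":0,"rz":0}]' | grep -E 'force'
python3 -m handwheel '[{"dx":0,"dy":0.1,"dz":0,"rx":0,"ry":0,"rz":0}]' | grep -E 'force'
python3 -m handwheel '[{"dx":0,"dy":0.1,"dz":0,"rx":0,"ry":0,"rz":0}]' | grep -E 'pos|force'
```

```text
force: [0.3, -3.8, -0.2]
force: [-0.2, -2.9, -0.5]
force: [0.2, -3.6, -0.6]
tool_pos: [453.8, 31.9, 36.1]
force: [-0.2, -2.6, -0.3]
```

```bash
python3 -m handwheel '[{"dx":0,"dy":0.1,"dz":0,"rx":0,"ry":0,"rz":0}]' | grep -E 'force'
python3 -m handwheel '[{"dx":0,"dy":0.1,"dz":0,"rx":0,"ry":0,"rz":0}]' | grep -E 'force'
python3 -m handwheel '[{"dx":0,"dy":0.1,"dz":0,"rx":0,"ry":0,"rz":0}]' | grep -E 'force'
python3 -m handwheel '[{"dx":0,"dy":0.1,"dz":0,"rx":0,"ry":0,"rz":0}]' | grep -E 'pos|force'
```

```text
force: [-0.4, -2.8, -1.0]
force: [0.1, -2.3, -0.1]
force: [0.2, -3.5, 0.2]
tool_pos: [453.8, 35.9, 36.1]
force: [0.4, -3.3, 0.0]
```

```bash
python3 -m handwheel '[{"dx":0,"dy":0.1,"dz":0,"rx":0,"ry":0,"rz":0}]' | grep -E 'force'
python3 -m handwheel '[{"dx":0,"dy":0.1,"dz":0,"rx":0,"ry":0,"rz":0}]' | grep -E 'force'
python3 -m handwheel '[{"dx":0,"dy":0.1,"dz":0,"rx":0,"ry":0,"rz":0}]' | grep -E 'force'
python3 -m handwheel '[{"dx":0,"dy":0.1,"dz":0,"rx":0,"ry":0,"rz":0}]' | grep -E 'pos|force'
```

```text
force: [-0.3, -2.1, -1.1]
force: [-0.4, -3.3, -1.0]
force: [-0.8, -2.4, 0.5]
tool_pos: [453.8, 39.9, 36.1]
force: [-0.6, -3.2, -1.7]
```

```bash
python3 -m handwheel '[{"dx":0,"dy":0.1,"dz":0,"rx":0,"ry":0,"rz":0}]' | grep -E 'force'
python3 -m handwheel '[{"dx":0,"dy":0.1,"dz":0,"rx":0,"ry":0,"rz":0}]' | grep -E 'force'
python3 -m handwheel '[{"dx":0,"dy":0.1,"dz":0,"rx":0,"ry":0,"rz":0}]' | grep -E 'force'
python3 -m handwheel '[{"dx":0,"dy":0.1,"dz":0,"rx":0,"ry":0,"rz":0}]' | grep -E 'pos|force'
```

```text
force: [-0.0, -3.1, 0.1]
force: [0.2, -3.1, 0.1]
force: [-0.6, -3.1, -0.9]
tool_pos: [453.8, 43.9, 36.1]
force: [0.1, -2.0, -0.7]
```

```bash
python3 -m handwheel '[{"dx":0,"dy":0.1,"dz":0,"rx":0,"ry":0,"rz":0}]' | grep -E 'force'
python3 -m handwheel '[{"dx":0,"dy":0.1,"dz":0,"rx":0,"ry":0,"rz":0}]' | grep -E 'force'
python3 -m handwheel '[{"dx":0,"dy":0.1,"dz":0,"rx":0,"ry":0,"rz":0}]' | grep -E 'force'
python3 -m handwheel '[{"dx":0,"dy":0.1,"dz":0,"rx":0,"ry":0,"rz":0}]' | grep -E 'pos|force'
```

```text
force: [-0.2, -2.2, -0.1]
force: [-0.3, -2.6, -0.7]
force: [0.2, -1.7, -0.2]
tool_pos: [453.8, 47.9, 36.1]
force: [0.3, -3.0, -0.5]
```

```bash
python3 -m handwheel '[{"dx":0,"dy":0.1,"dz":0,"rx":0,"ry":0,"rz":0}]' | grep -E 'force'
python3 -m handwheel '[{"dx":0,"dy":0.1,"dz":0,"rx":0,"ry":0,"rz":0}]' | grep -E 'force'
python3 -m handwheel '[{"dx":0,"dy":0.1,"dz":0,"rx":0,"ry":0,"rz":0}]' | grep -E 'force'
python3 -m handwheel '[{"dx":0,"dy":0.1,"dz":0,"rx":0,"ry":0,"rz":0}]' | grep -E 'time|pos|force'
```

```text
force: [0.0, -3.1, -0.6]
force: [-0.5, -3.0, -0.5]
force: [-0.3, -2.6, -0.1]
time_s: 27.35
tool_pos: [453.8, 51.9, 36.1]
force: [0.4, -2.5, -0.3]
```

```bash
python3 -m handwheel '[{"dx":0,"dy":0.1,"dz":0,"rx":0,"ry":0,"rz":0}]' | grep -E 'force'
python3 -m handwheel '[{"dx":0,"dy":0.1,"dz":0,"rx":0,"ry":0,"rz":0}]' | grep -E 'force'
python3 -m handwheel '[{"dx":0,"dy":0.1,"dz":0,"rx":0,"ry":0,"rz":0}]' | grep -E 'force'
python3 -m handwheel '[{"dx":0,"dy":0.1,"dz":0,"rx":0,"ry":0,"rz":0}]' | grep -E 'time|pos|force'
```

```text
force: [0.4, -2.4, 0.0]
force: [0.6, -2.2, -1.6]
force: [0.1, -2.4, 0.2]
time_s: 27.85
tool_pos: [453.8, 55.9, 36.1]
force: [-0.0, -3.2, -0.8]
```

```bash
python3 -m handwheel '[{"dx":0,"dy":0.1,"dz":0,"rx":0,"ry":0,"rz":0}]' | grep -E 'force'
python3 -m handwheel '[{"dx":0,"dy":0.1,"dz":0,"rx":0,"ry":0,"rz":0}]' | grep -E 'force'
python3 -m handwheel '[{"dx":0,"dy":0.1,"dz":0,"rx":0,"ry":0,"rz":0}]' | grep -E 'force'
python3 -m handwheel '[{"dx":0,"dy":0.1,"dz":0,"rx":0,"ry":0,"rz":0}]' | grep -E 'time|pos|force'
```

```text
force: [1.0, -4.0, -0.4]
force: [-0.1, -5.2, -0.2]
force: [0.4, -5.2, 0.2]
time_s: 28.35
tool_pos: [453.8, 59.3, 36.1]
force: [1.0, -5.1, -0.1]
```

```bash
python3 -m handwheel '[{"dx":0,"dy":0.1,"dz":0,"rx":0,"ry":0,"rz":0}]' | grep -E 'pos|force'
python3 -m handwheel '[{"dx":0,"dy":0.1,"dz":0,"rx":0,"ry":0,"rz":0}]' | grep -E 'time|pos|force'
```

```text
tool_pos: [453.8, 60.2, 36.1]
force: [-0.4, -6.3, 0.3]
time_s: 28.6
tool_pos: [453.8, 61.0, 36.1]
force: [0.7, -6.7, 0.3]
```

```bash
python3 -m handwheel '[{"dx":0,"dy":0,"dz":0,"rx":0,"ry":0,"rz":0},{"dx":0,"dy":0,"dz":0,"rx":0,"ry":0,"rz":0}]' | grep -E 'pos|force'
python3 -m handwheel '[{"dx":0,"dy":-0.05,"dz":0,"rx":0,"ry":0,"rz":0},{"dx":0,"dy":-0.1,"dz":0,"rx":0,"ry":0,"rz":0}]' | grep -E 'pos|force'
python3 -m handwheel '[{"dx":0,"dy":-0.05,"dz":0,"rx":0,"ry":0,"rz":0},{"dx":0,"dy":-0.1,"dz":0,"rx":0,"ry":0,"rz":0}]' | grep -E 'pos|force'
python3 -m handwheel '[{"dx":0,"dy":-0.05,"dz":0,"rx":0,"ry":0,"rz":0},{"dx":0,"dy":-0.1,"dz":0,"rx":0,"ry":0,"rz":0},{"dx":0,"dy":-0.2,"dz":0,"rx":0,"ry":0,"rz":0},{"dx":0,"dy":-0.3,"dz":0,"rx":0,"ry":0,"rz":0}]' | grep -E 'pos|force'
python3 w.py w12
python3 -m handwheel '[{"dx":0,"dy":-1,"dz":0,"rx":0,"ry":0,"rz":0},{"dx":0,"dy":-3,"dz":0,"rx":0,"ry":0,"rz":0},{"dx":0,"dy":-5,"dz":0,"rx":0,"ry":0,"rz":0},{"dx":0,"dy":-6,"dz":0,"rx":0,"ry":0,"rz":0},{"dx":0,"dy":-6,"dz":0,"rx":0,"ry":0,"rz":0},{"dx":0,"dy":-6,"dz":4,"rx":0,"ry":0,"rz":0},{"dx":0,"dy":-6,"dz":10,"rx":0,"ry":0,"rz":0},{"dx":0,"dy":-6,"dz":11,"rx":0,"ry":0,"rz":0},{"dx":0,"dy":-6,"dz":11,"rx":0,"ry":0,"rz":0},{"dx":0,"dy":-6,"dz":11,"rx":0,"ry":0,"rz":0}]'
python3 w.py w13
```

```text
tool_pos: [453.9, 61.1, 36.1]
force: [-0.2, -5.8, -0.9]
tool_pos: [453.9, 61.1, 36.1]
force: [0.2, -3.8, -0.6]
tool_pos: [453.9, 60.9, 36.1]
force: [-0.4, -0.2, -0.6]
tool_pos: [453.8, 56.8, 36.1]
force: [-0.8, -0.2, 0.2]
jaw deg -0.154050714023376 approach [-0.  0. -1.] [453.79089472  56.82499004  36.05877006] [-0.75131868 -0.21041627  0.15013202] 29.85 17.304415701471882
[320. 133.] 26829 [453.3 113. ] [50.6 78.1] 0.5928856134414673 81.27281913525037
[440.  47.] 1012 [493.7 148. ] [ 6.9 12.2] 39.43852996826172 78.07722718912706
[212.  48.] 969 [416.9 147.8] [12.3  6.5] 50.68832015991211 78.67375599035118
[293. 286.] 519 [442.4  58.2] [ 6.2 24.3] 6.0057172775268555 77.72363247770869
[352. 286.] 522 [465.3  58.1] [23.6  6.4] 82.51741790771484 77.76442304539897
time_s: 31.15
tool_pos: [452.7, -2.7, 144.8]
tool_rot: [0.707, -0.002, -0.0, -0.707]
force: [-0.6, -0.2, -0.9]
grip_width: 17.4
jaw deg -0.10636408207019397 approach [-0.003 -0.    -1.   ] [452.65596229  -2.72714876 144.80503995] [-0.6395453  -0.23597551 -0.85724768] 31.15 17.43370128227705
[323.  54.] 7985 [453.3 106.4] [50.5 71.1] 0.017817089334130287 77.05272495634222
[493. 293.] 305 [593.6 -76.6] [10.8 36.5] 32.44403839111328 76.37837616365056
```

View pics/w13.png

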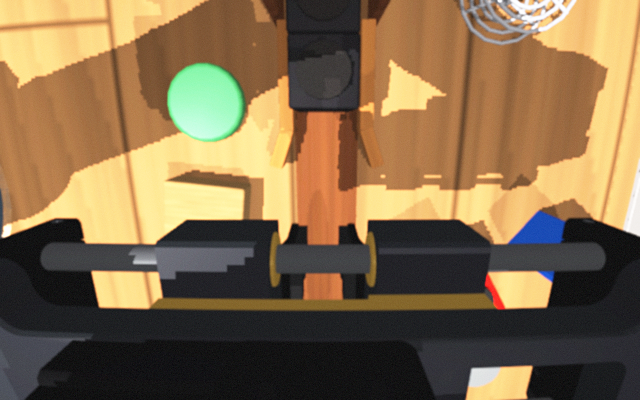

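View pics/w12.png

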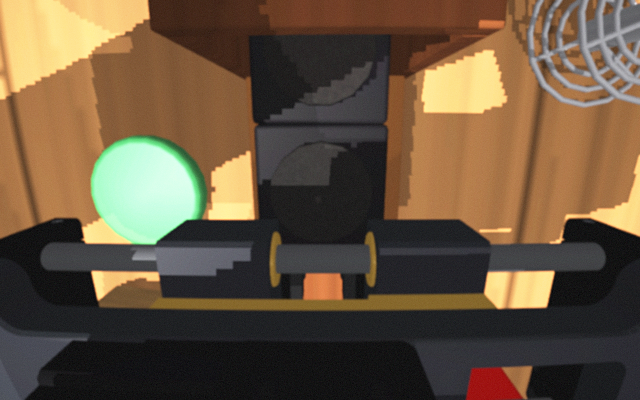

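```bash
python3 -m handwheel '[{"dx":0,"dy":-5,"dz":3,"rx":0,"ry":0,"rz":0},{"dx":0,"dy":-10,"dz":6,"rx":0,"ry":0,"rz":0},{"dx":0,"dy":-15,"dz":9,"rx":0,"ry":0,"rz":0},{"dx":0,"dy":-20,"dz":12,"rx":0,"ry":0,"rz":0},{"dx":0,"dy":-25,"dz":12,"rx":0,"ry":0,"rz":0},{"dx":0,"dy":-30,"dz":12,"rx":0,"ry":0,"rz":0},{"dx":0,"dy":-30,"dz":12,"rx":0,"ry":0,"rz":0},{"dx":0,"dy":-30,"dz":12,"rx":0,"ry":0,"rz":0},{"dx":0,"dy":-30,"dz":12,"rx":0,"ry":0,"rz":0}]'
python3 - <<'E'
from h import *
snap("top","t14");p=cv2.imread("pics/t14.png")
cv2.imwrite("pics/t14z.png",cv2.resize(p[110:310,150:410],None,fx=3,fy=3,interpolation=cv2.INTER_CUBIC))
snap("scene","s14")
E
python3 top.py t14; python3 cans.py t14 283,228
```

```text
time_s: 32.33
tool_pos: [454.2, -301.4, 265.3]
tool_rot: [-0.707, 0.0, 0.0, 0.708]
force: [-0.6, 0.1, 0.5]
grip_width: 17.3
z66-90 px [355. 129.] area 483 zmed 78.0 rect [679.8 -58.3] [50.6 51.7] 52.2 bgr [122.  67.  55.]
z66-90 px [185. 170.] area 112 zmed 79.8 rect [590.8 330.4] [21.7 59.8] 48.7 bgr [28. 61. 97.]
z66-90 px [367. 174.] area 504 zmed 78.3 rect [573.7 -81.4] [50.5 51. ] 31.7 bgr [ 36.  36. 116.]
z66-90 px [281. 229.] area 823 zmed 78.9 rect [452.1 111.2] [77.2 50.3] 89.8 bgr [35. 34. 34.]
hood px [177. 164.] area 382 zmed 108.9 rect [601.7 341.8] [53.4 62.3] 55.5 bgr [ 34.  81. 132.]
hood px [231. 228.] area 2742 zmed 108.7 rect [454.1 215.7] [ 90.4 138.7] 0.3 bgr [ 56.  83. 128.]
low px [352. 141.] area 133 zmed 37.6 rect [662.6 -60.1] [33.6 68.6] 6.8 bgr [94. 48. 26.]
low px [253. 164.] area 308 zmed 41.2 rect [611.1 181.9] [81.4 67.3] 18.6 bgr [211. 205. 201.]
low px [408. 160.] area 344 zmed 46.0 rect [ 610.6 -181.2] [47.3 46.3] 84.0 bgr [154. 153. 148.]
low px [191. 175.] area 151 zmed 36.6 rect [593.1 330.5] [26.5 62. ] 53.6 bgr [27. 59. 94.]
low px [363. 185.] area 99 zmed 37.4 rect [556.2 -77.1] [67.9 33.2] 76.5 bgr [ 25.  26. 102.]
low px [294. 214.] area 291 zmed 25.6 rect [491.9  90.1] [ 19.2 132.9] 3.2 bgr [ 53.  82. 116.]
low px [285. 246.] area 456 zmed 26.5 rect [441.6 152.8] [260.4  71. ] 88.8 bgr [43. 65. 90.]
low px [185. 269.] area 398 zmed 23.1 rect [370.  336.7] [51.3 48.8] 59.9 bgr [236. 235. 235.]
low px [341. 280.] area 823 zmed 30.6 rect [340.1 -18.2] [55.1 74.9] 83.2 bgr [108. 160. 199.]
low px [460. 278.] area 623 zmed 19.7 rect [ 338.4 -283.5] [102.1  41.3] 82.6 bgr [178. 170. 167.]
283,228 (array([452.1, 111.2]), array([77.2, 50.3]), np.float64(-0.2), array([ 0. , -1.3, -0.5,  0.4]))
```

View pics/t14z.png

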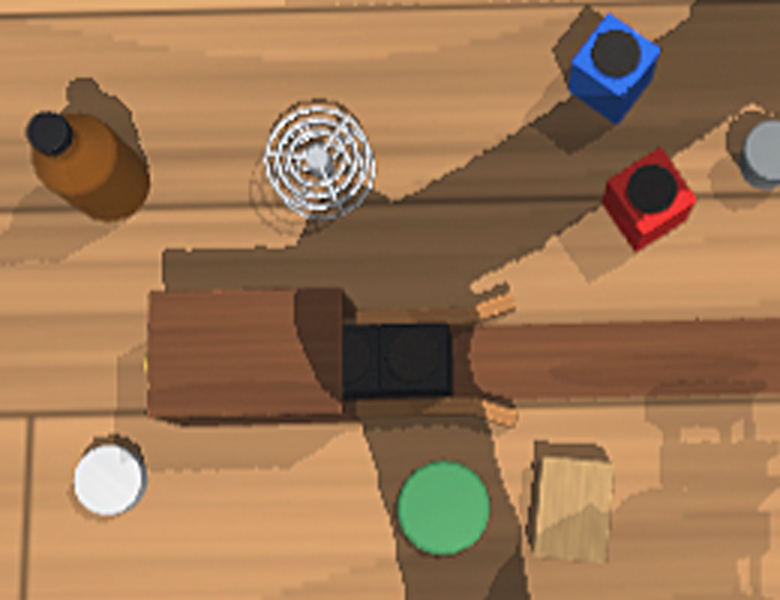

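View pics/s14.png

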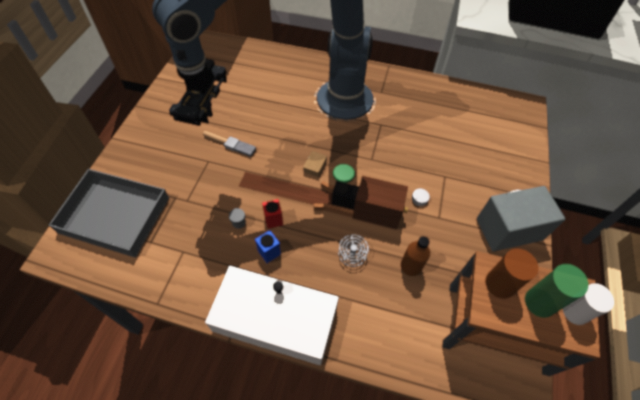

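```bash
python3 -c "
from plant import *
print(finish_job())"
```

```text
the job is handed in; nothing more can be done
None
```

I placed the stray canister square behind the waiting two, about 2–3 mm from the middle one, and let go. I then pushed all three as a closed row with the partly closed fingers on the rear face of the last one. The job was handed in at about 32 s of the 72 s allowed.

**Plate:** Sliding took about 2.7 N. From tool y of about 56 mm the force rose, reaching 6.7 N at 61 mm, so the plate is pressed in an estimated 4–7 mm, below its stop. The plate can't be seen, and each force reading was good only to about ±0.7 N, so this depth comes from force and travel alone.

**Release:** I backed off slowly. The contact force fell to zero within about 0.5 mm, so the row hardly sprang back. The last top view shows the row straight to about 0.5°, closed at the one seam in view, with its rear face at y ≈ 72.6 mm. That puts the front canister about 76 mm inside the opening; it is hidden under the hood.

**Bystanders:** Those I measured again are within about 1 mm of where they started. The exceptions:
- The brush read 2.3 mm differently and the reel 3.4 mm. Both are rough fits, the arm never came near the brush, and I put the differences down to measurement.
- The green lid was only checked by eye and looks unmoved.

**Deviations:**
- My first move command was refused for missing keys, before anything moved.
- I ran one series of eight 1 mm push steps as a shell loop around a typed row, which departs from the rule on typing every row. All later rows were typed out.

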